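# Sweep the round tiles through the gate of the sorting tray

## Task

Sort out the three round mosaic tiles: with the fingertips sweep them across the tray floor and out through the narrow gate, one at a time, so that each drops into the middle slot of the stock box below; bring the next one up to the gate only after the last has dropped. Nothing is picked up. The square tiles stay lying on the tray, and the vial and the other things about the tray are left where they are.

Things in the scene. Friction and masses are not known exactly. Their poses are not given: they have to be found in the camera images.
- tray: aluminium sorting tray on a plywood stand, fixed. Origin on the table under it, +x out through the gate, z up. Level floor 60 mm above the origin, x -125 to +85, y -135 to +135 mm inside; walls 3 mm thick, 15 mm above the floor. Two fences of that height run straight from (5, +-136) to the gate posts at (85, +-26), like a funnel. Tiles stay where they are left
- gate (a point): middle of the gate at floor height, 86 mm ahead of the tray's origin: an opening 50 mm wide in the front wall. The floor goes on 8 mm past it as a lip between low cheeks and ends 95 mm from the tray's origin; a round tile whose centre is a few mm past that edge falls into the slot. Axes as the tray's
- slot (a point): middle of the floor of the middle slot of the stock box, a grey plastic box fixed under the gate with three slots side by side; rim 47 mm above this point. The slot is empty, 84 mm long (x), 66 mm wide (y); the two beside it hold square and strip tiles. 132 mm ahead of the tray's origin, axes as the tray's
- round1: loose round tile, 34 mm across, 8 mm thick, about 16 g, unglazed terracotta, lying flat on the tray floor; origin at the centre of its underside
- round2: loose round tile, 34 mm across, 8 mm thick, about 16 g, unglazed terracotta, lying flat on the tray floor; origin at the centre of its underside
- round3: loose round tile, 34 mm across, 8 mm thick, about 16 g, unglazed terracotta, lying flat on the tray floor; origin at the centre of its underside
- square1: loose square tile, 28 x 28 x 8 mm, the same terracotta, lying flat among the round ones; it may be nudged but stays on the tray; origin at the centre of its underside
- square2: loose square tile, 28 x 28 x 8 mm, the same terracotta, lying flat among the round ones; it may be nudged but stays on the tray; origin at the centre of its underside
- vial: small capped amber glass vial, 26 mm across, 48 mm tall, standing in a front corner of the tray, outside one of the fences; origin at the centre of its underside
- tub: open white plastic bowl, 100 mm across, 45 mm tall, on the table beside the tray; origin at the centre of its underside
- glue: white glue bottle with an orange cap, 52 mm across, 95 mm tall, standing on the table; origin at the centre of its underside
- nippers: wheel nippers (pliers), 160 mm long, 17 mm high, lying on the table beside the tray; origin near the pivot, jaws towards +x
- hammer: small hammer, 240 mm long, lying on the table to the right; origin on the tool, handle towards its -x
- spatula: spatula, 200 mm long, lying on the table to the left; origin on the tool, handle towards its -x

How it is judged:
By the outcome, as a careful person would: the job done as asked, in the order asked, and still so for the second after the job is handed in, with the robot touching nothing.
It also fails if it takes over 67 s, if anything falls off the work surface, if the arm or the gripper's body presses on something with over 40 N, if the wrist force passes 120 N, or if a joint passes its speed limit or range.

## Robot

A 6-joint arm with a two-finger parallel gripper is mounted at the origin on the work surface. World frame = base frame: x ahead of the robot, y to its left, z up, the work surface at z = 0. Lengths are in m, angles in rad, forces in N, time in s.
With the tool pointing down it reaches from about 0.425 to 0.95 m from the base axis. Payload 3.5 kg.
Tool frame: the origin (TCP) lies at the very end of the fingers, on their centre line; the grasp point (between the pads) lies 19 mm behind it (ctrl.grip_point_offset is the distance from the TCP to the grasp point, in m); z points along the fingers, y is the line along which they close (so a half turn about z gives the same grasp; the last joint's range is limited). The gripper opens to 85 mm and grips with 20 to 120 N. Pads are 22 mm wide; open, the fingers measure 114 mm over their backs; the gripper's body (76 mm by 85 mm) begins 54 mm behind the grasp point. The pads swing forward as they close: fully open they stand 13 mm farther back than shut.
Start: joints at [-1.26, 0.286, 1.577, -0, 1.279, -0.15], TCP at [0.3, -0.605, 0.231] pointing down, gripper open.
Joint ranges: [-2.77, 2.77], [-0.9, 2.22], [0.21, 2.48], [-1.53, 4.67], [0.24, 2.81], [-2.84, 2.84]. Speed limits (rad/s): [2.79, 2.79, 3.14, 3.14, 3.14, 3.14].

## Interface

Orientations are given as a unit quaternion [x, y, z, w].
In Python, from plant import ctrl gives the robot as it stands. The module is installed in compiled form; this text tells all that it offers.
- The arm moves only by the shell command python3 -m pendant 'ROWS' [OPENING] [FORCE]. ROWS is JSON, a list of rows, each an object of numbers: "dx", "dy", "dz": the shift along the tool's x, y, z in cm; "twist": the turn about the tool's z in degrees. A call has 1 to 10 rows; each row is the pose to reach, as a shift and turn from the pose commanded when the call began, along the tool's axes at that moment; what a row does not reach only later rows make up. A row lasts 1/8 s, in which the tool goes at most 62.5 mm and 10.7 degrees, less where a joint would pass 70% of its speed; a pose out of reach is approached as far as the arm can. A call with a gripper value outside its range is refused whole. OPENING is the opening in per cent of the stroke, from 0 (shut) to 100 (fully open), set as the call begins (- or left out, the last holds). The fingers move at their own pace and stop on an object; FORCE is the grip in N (left out, the last holds). Time passes only in rows, so rows that repeat a pose let the fingers close. It gives the time, the measured TCP pose, the force, the opening and the grip force at its end, in the units of the state.
- ctrl.get_state(): the state, without advancing time (a new reading comes with each control period).
- ctrl.read_camera(name): name is "scene" or "top" or "wrist"; returns a dict with "img" (480x640x3 uint8, red, green, blue), "depth" (480x640 float32, m along the optical axis (not along the pixel's ray), 0 where there is no reading), "camera_matrix" (3x3 intrinsics, pixels), "xyz" and "rotation" of the camera in the world; the wrist camera has in their place "tool_from_camera" (4x4, takes a point from camera to tool coordinates, whose origin is the TCP and whose axes are the flange's). Camera axes: x right, y up, looking along -z (the intrinsics and any distortion apply to the point x, -y, -z); pixel columns grow to the right and rows downward; lengths in m; the calibration is good to about 2 mm. A picture is of the moment at which its call begins: read the wrist's pose just before it.
- ctrl.sign_off(): hands the job in; it is judged then, once.
The state is a dict: "time": time; "qpos": joint angles; "dq": joint speeds; "joint_efforts": joint torques, N m; "eef_pos": TCP position; "tcp_rot": TCP orientation; "contact_force": force on the tool from outside, world axes, zero at the start; "wrist_torque": the same for the moment, N m; "opening": opening from 0.0 (shut) to 1.0 (fully open); "finger_force": force on a finger pad.
Only numpy, scipy, OpenCV 4.12 (cv2) and the standard library are available. Lean on these libraries where they do the work, as an engineer would, in place of code of your own. Each camera call takes 0.05 s, during which the arm holds its last target. There are 200 camera calls.

## Working session

There is one attempt and no reset: what is moved stays moved. The work goes in short steps, Python scripts to look and compute and a shell command to move; the robot and the scene stay as the last step left them, time stands still between calls to the robot, and variables do not carry over. Pictures are saved under pics/ and viewed, at most 12 in all, crops included, and the job is handed in when it is done.

```bash
mkdir -p pics; python3 - <<'E'
from plant import ctrl
import cv2,numpy as np
s=ctrl.get_state();print(s['time'],s['eef_pos'],s['tcp_rot'],s['opening'])
for n in('top','scene'):
    c=ctrl.read_camera(n);cv2.imwrite(f'pics/{n}0.png',c['img'][:,:,::-1]);print(n,c['xyz'],c['rotation'],c['camera_matrix'])
E
```

```text
0.0 [ 0.29996765 -0.60393486  0.22989855] [ 9.73578347e-01  2.28350012e-01 -8.95909964e-05 -1.21116061e-03] 0.9981476417423941
top [ 0.38196177 -0.02805509  1.33351513] [ 0.04291582 -0.04801924 -0.70516963  0.70610776] [[518.60353388   0.         320.88674007]
 [  0.         518.60353388 243.55689465]
 [  0.           0.           1.        ]]
scene [ 1.21042156 -0.66933029  0.89594128] [0.3803748  0.15652085 0.35540776 0.83934591] [[470.82240272   0.         317.16487155]
 [  0.         470.82240272 241.74184755]
 [  0.           0.           1.        ]]
```

View pics/top0.png

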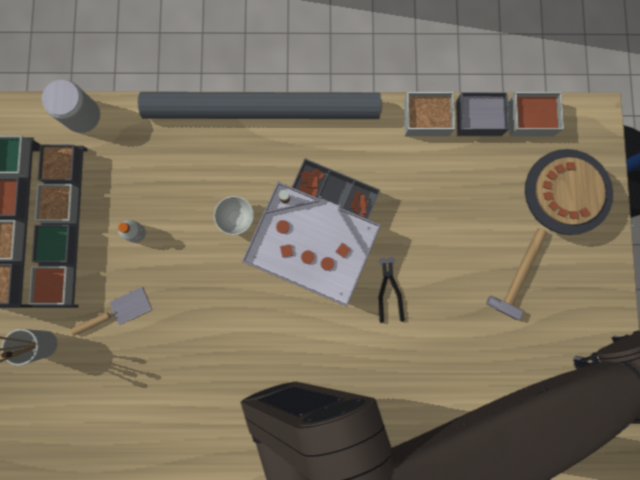

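The top view shows the tray around pixel (315,245), gate up and slightly right at about (327,205). Rounds are near (283,227), (308,257), (328,264), with squares at (287,251) and (344,250).

```bash
cat > h.py <<'E'
from plant import ctrl
import cv2,numpy as np
from scipy.spatial.transform import Rotation as R
def cam(n):
    s=ctrl.get_state();c=ctrl.read_camera(n)
    if n=='wrist':
        T=np.eye(4);T[:3,:3]=R.from_quat(s['tcp_rot']).as_matrix();T[:3,3]=s['eef_pos'];T=T@c['tool_from_camera']
        c['R'],c['p']=T[:3,:3],T[:3,3]
    else:
        r=np.array(c['rotation']);c['R']=R.from_quat(r).as_matrix() if r.size==4 else r
        c['p']=np.array(c['xyz'])
    return c
def cast(c,uv,z):
    K=c['camera_matrix'];uv=np.atleast_2d(uv).astype(float)
    d=np.c_[(uv[:,0]-K[0,2])/K[0,0],-(uv[:,1]-K[1,2])/K[1,1],-np.ones(len(uv))]@c['R'].T
    return c['p']+d*((z-c['p'][2])/d[:,2])[:,None]
def project(c,P):
    q=(np.atleast_2d(P)-c['p'])@c['R'];K=c['camera_matrix']
    return np.c_[K[0,0]*q[:,0]/-q[:,2]+K[0,2],-K[1,1]*q[:,1]/-q[:,2]+K[1,2]]
def red(c,lo=100):
    h=cv2.cvtColor(c['img'],cv2.COLOR_RGB2HSV)
    m=((h[...,0]<12)|(h[...,0]>172))&(h[...,1]>lo)&(h[...,2]>50)
    return m.astype(np.uint8)
def blobs(c,z=.068,lo=100,amin=40):
    out=[]
    for k in cv2.findContours(red(c,lo),cv2.RETR_EXTERNAL,cv2.CHAIN_APPROX_NONE)[0]:
        a=cv2.contourArea(k)
        if a<amin: continue
        P=cast(c,k[:,0],z)[:,:2].astype(np.float32);(x,y),(w,h),_=cv2.minAreaRect(P)
        M=cv2.moments(k);ctr=(M['m10']/M['m00'],M['m01']/M['m00'])
        out.append((cast(c,ctr,z)[0,:2],np.array(ctr),w,h,cv2.contourArea(P)))
    return out
E
python3 - <<'E'
from h import *
np.set_printoptions(precision=4,suppress=True)
c=cam('top')
for b in blobs(c):
    if 240<b[1][0]<390 and 150<b[1][1]<310: print(*b)
hsv=cv2.cvtColor(c['img'],cv2.COLOR_RGB2HSV)
m=((hsv[...,1]<45)&(hsv[...,2]>90)).astype(np.uint8);m[:, :240]=0
m|=red(c);m[:175]=0;m[:,385:]=0;m[320:]=0
k=max(cv2.findContours(cv2.morphologyEx(m,cv2.MORPH_OPEN,np.ones((3,3))),cv2.RETR_EXTERNAL,cv2.CHAIN_APPROX_NONE)[0],key=cv2.contourArea)
r=cv2.minAreaRect(cast(c,k[:,0],.075)[:,:2].astype(np.float32));print(r)
im=c['img'][150:320,230:400].copy();im=cv2.resize(im,None,fx=3.5,fy=3.5,interpolation=2);cv2.imwrite('pics/topc.png',im[:,:,::-1])
d=c['depth'];print('depth pts')
for uv in [(300,240),(327,228)]:
    K=c['camera_matrix'];z=d[uv[1],uv[0]];q=np.array([(uv[0]-K[0,2])/K[0,0],-(uv[1]-K[1,2])/K[1,1],-1])*z;print(c['R']@q+c['p'])
E
```

```text
[ 0.4967 -0.0524] [327.1035 263.414 ] 0.027026342228055 0.0269484743475914 0.0005716311865884283
[ 0.5134 -0.0042] [307.449  256.6276] 0.027113260701298714 0.0269887987524271 0.000592181034839042
[0.5289 0.0479] [286.2463 250.3036] 0.024752240628004074 0.023589443415403366 0.00047616514954040845
[ 0.53   -0.0911] [342.8232 249.9573] 0.02361161634325981 0.024262024089694023 0.0004987204111055465
[0.5882 0.0578] [282.474  226.4479] 0.027512261644005775 0.027215590700507164 0.0005927219236619985
[ 0.6476 -0.1322] [359.1265 203.0182] 0.03949067369103432 0.05536719411611557 0.00138708575449642
[ 0.7029 -0.0117] [310.7618 181.1764] 0.05420032888650894 0.067516028881073 0.002398858854057601
((0.5739290714263916, -0.024783015251159668), (0.28059616684913635, 0.27616578340530396), 66.95564270019531)
depth pts
[0.5548 0.0144 0.0656]
[ 0.5861 -0.0524  0.0584]
```

View pics/topc.png

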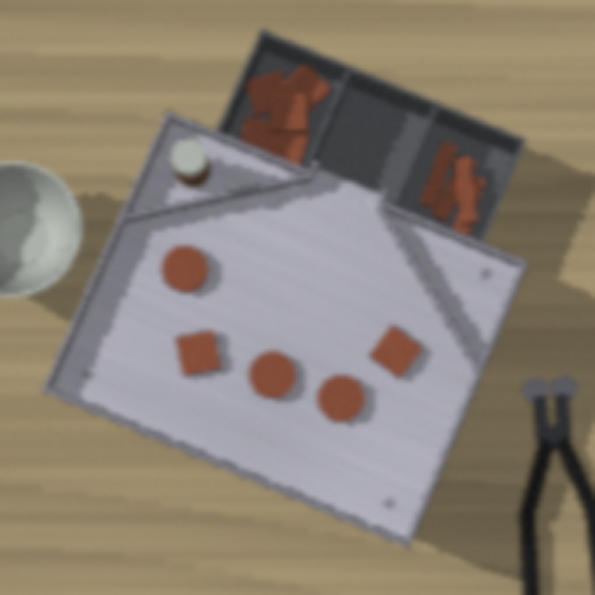

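The crop shows the tray corners at crop pixels (47,387), (410,543), (170,117) and (524,263). The gate posts are at about (315,172) and (382,205). Rounds: (185,269), (273,375), (341,398); squares: (199,353), (396,351). The vial is in the front-left corner.

```bash
python3 - <<'E'
from h import *
np.set_printoptions(precision=4,suppress=True)
c=cam('top')
px=np.array([[47,387],[410,543],[170,117],[524,263]])/3.5+[230,150]
W=cast(c,px,.075)[:,:2];T=np.array([[-.128,.138],[-.128,-.138],[.088,.138],[.088,-.138]])
a=W-W.mean(0);b=T-T.mean(0)
th=np.arctan2((b[:,0]*a[:,1]-b[:,1]*a[:,0]).sum(),(a*b).sum())
Rm=np.array([[np.cos(th),-np.sin(th)],[np.sin(th),np.cos(th)]]);o=W.mean(0)-Rm@T.mean(0)
print('yaw',np.degrees(th),'o',o,'res',(T@Rm.T+o-W)*1000)
np.save('tray.npy',[*o,th])
print('gate',Rm@[.086,0]+o)
for bb in blobs(c):
    if 240<bb[1][0]<390 and 220<bb[1][1]<310: print((Rm.T@(bb[0]-o))*1000,bb[4])
print('posts',(cast(c,np.array([[315,172],[382,205]])/3.5+[230,150],.075)[:,:2]-o)@Rm)
print(ctrl.read_camera('wrist')['tool_from_camera'],ctrl.get_state()['time'])
E
```

```text
yaw -22.927705848962468 o [ 0.5644 -0.0235] res [[-2.4613  2.0573]
 [-2.4811 -0.2025]
 [ 4.0331  1.2223]
 [ 0.9093 -3.0771]]
gate [ 0.6436 -0.057 ]
[-51.0533 -52.9905] 0.0005716311865884283
[-54.5158  -2.1307] 0.000592181034839042
[-60.5233  51.9146] 0.00047616514954040845
[ -5.3796 -75.645 ] 0.0004987204111055465
[-9.759 84.106] 0.0005927219236619985
posts [[ 0.0884  0.0251]
 [ 0.0851 -0.0276]]
[[-0.0001  0.9478  0.3189  0.0829]
 [ 1.     -0.0001  0.0004 -0.0017]
 [ 0.0004  0.3189 -0.9478 -0.1421]
 [ 0.      0.      0.      1.    ]] 0.25
```

```bash
cat >> h.py <<'E'
ox,oy,th=np.load('tray.npy')
Rm=np.array([[np.cos(th),-np.sin(th)],[np.sin(th),np.cos(th)]]);o=np.array([ox,oy])
def tray(P): return (np.asarray(P)[...,:2]-o)@Rm*1000
def world(p,z): return np.r_[Rm@(np.array(p)/1000)+o,z]
def pose():
    s=ctrl.get_state();M=R.from_quat(s['tcp_rot']).as_matrix()
    return s['eef_pos'],M,s
def go(p,z,head):
    """tray mm, world z m, heading of tool x in tray frame deg -> shift cm in tool axes, twist deg"""
    e,M,s=pose();d=M.T@(world(p,z)-e)*100
    a=np.degrees(np.arctan2(M[1,0],M[0,0]))
    t=-((head+np.degrees(th)-a+180)%360-180)
    print('go',p,z,head,'->',np.round(d,2),'twist',round(t,1))
def now():
    e,M,s=pose();print('t',round(s['time'],2),'tray',tray(e).round(1),'z',e[2].round(4),'head',round(np.degrees(np.arctan2(M[1,0],M[0,0])-th),1),'F',np.round(s['contact_force'],1),'op',round(s['opening'],3))
E
python3 - <<'E'
from h import *
now();go((-90,-2),.23,0)
E
```

```text
t 0.25 tray [ -17.2 -637.9] z 0.2307 head 49.3 F [-0.2  0.3 -0.5] op 0.999
go (-90, -2) 0.23 0 -> [ 43.48 -46.97   0.13] twist 49.3
```

```bash
python3 -m pendant '[{"dx":4.4,"dy":-4.7,"twist":5},{"dx":8.7,"dy":-9.4,"twist":10},{"dx":13,"dy":-14.1,"twist":15},{"dx":17.4,"dy":-18.8,"twist":20},{"dx":21.7,"dy":-23.5,"twist":25},{"dx":26.1,"dy":-28.2,"twist":30},{"dx":30.4,"dy":-32.9,"twist":35},{"dx":34.8,"dy":-37.6,"twist":40},{"dx":39.1,"dy":-42.3,"twist":45},{"dx":43.5,"dy":-47,"twist":49.3}]' 12 20 && python3 -m pendant '[{"dx":0},{"dx":0},{"dx":0},{"dx":0}]'
python3 - <<'E'
from h import *
np.set_printoptions(precision=1,suppress=True)
now();c=cam('wrist')
for b in blobs(c,amin=300): print(tray(b[0]),b[1],b[2]*1000,b[3]*1000,b[4]*1e6)
go((-95,-2),.12,0)
cv2.imwrite('pics/w1.png',c['img'][:,:,::-1])
E
```

```text
t 0.25 tray [ -17.2 -637.9] z 0.2307 head 49.3 F [-0.2  0.3 -0.5] op 0.999
go (-95, -2) 0.12 0 -> [ 43.2 -47.3  11.1] twist 49.3$[0]: bad value
```

View pics/w1.png

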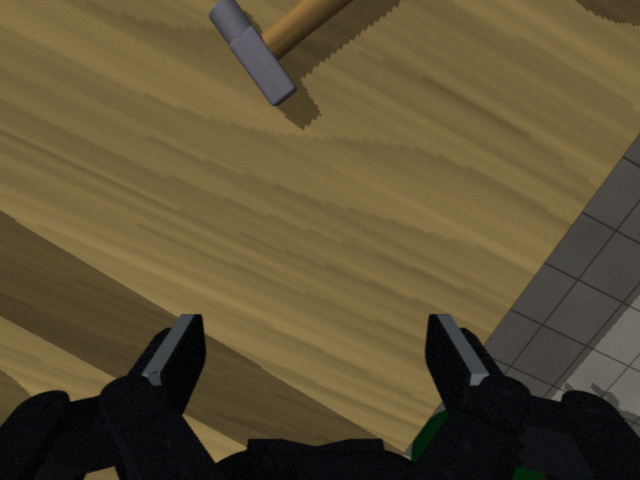

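The call was refused, so this picture is still from the start pose: open fingertips at about (180,320) and (440,320), hammer at top. All four keys may be required.

```bash
python3 -m pendant '[{"dx":4.4,"dy":-4.7,"dz":0,"twist":5},{"dx":8.7,"dy":-9.4,"dz":0,"twist":10},{"dx":13,"dy":-14.1,"dz":0,"twist":15},{"dx":17.4,"dy":-18.8,"dz":0,"twist":20},{"dx":21.7,"dy":-23.5,"dz":0,"twist":25},{"dx":26.1,"dy":-28.2,"dz":0,"twist":30},{"dx":30.4,"dy":-32.9,"dz":0,"twist":35},{"dx":34.8,"dy":-37.6,"dz":0,"twist":40},{"dx":39.1,"dy":-42.3,"dz":0,"twist":45},{"dx":43.5,"dy":-47,"dz":0,"twist":49.3}]' 12 20
```

```text
time: 1.55
eef_pos: [0.4767, -0.0029, 0.2318]
tcp_rot: [0.98, -0.2, 0.001, 0.0]
contact_force: [1.7, -1.8, 0.4]
opening: 0.119
finger_force: 0.0
```

```bash
python3 -m pendant '[{"dx":0,"dy":0,"dz":0,"twist":0},{"dx":0,"dy":0,"dz":0,"twist":0},{"dx":0,"dy":0,"dz":0,"twist":0}]' >/dev/null
python3 - <<'E'
from h import *
np.set_printoptions(precision=1,suppress=True)
now();c=cam('wrist')
for b in blobs(c,amin=300): print(tray(b[0]),b[1],b[2]*1000,b[3]*1000,b[4]*1e6)
go((-95,-2),.10,0)
cv2.imwrite('pics/w2.png',c['img'][:,:,::-1])
E
```

```text
t 1.93 tray [-87.9 -18.4] z 0.2313 head -0.1 F [-0.5 -0.1  0.6] op 0.116
[-60.1  53.7] [226.3 180.6] 27.58246473968029 28.333451598882675 727.0832606780519
[-54.2  -0.2] [294. 173.] 32.53624960780144 32.631006091833115 823.7242100574207
[-50.6 -50.4] [357.9 168.3] 33.05792808532715 31.997118145227432 823.8609832829646
[-9.2 85.8] [178.4 113. ] 32.723233103752136 32.14969113469124 823.9456980634329
[ -5.5 -72.9] [390.1 107.5] 28.087615966796875 27.590351179242134 734.1891774970132
go (-95, -2) 0.1 0 -> [-0.7 -1.6 13.1] twist -0.1
```

View pics/w2.png

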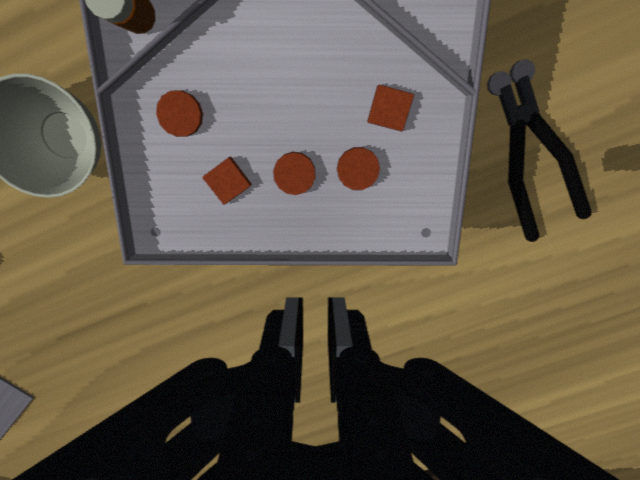

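Wrist view: rounds at (179,113), (295,173), (358,168), squares at (227,181), (390,107), tray back corners at (125,264) and (457,264), fences start at (100,92) and (472,92). Consistent; check the tray frame with them.

```bash
python3 - <<'E'
from h import *
np.set_printoptions(precision=1,suppress=True)
c=cam('wrist')
print(tray(cast(c,[[125,264],[457,264],[81,0],[491,0],[100,92],[472,92],[363,0],[212,0]],.075)))
E
```

```text
[[-128.3  141.4]
 [-128.9 -134.9]
 [  63.5  140.6]
 [  63.  -135.7]
 [   5.5  138.2]
 [   5.  -130.3]
 [  63.1  -49.4]
 [  63.3   52.4]]
```

```bash
python3 - <<'E'
from h import *
n=np.load('tray.npy');n[:2]+=Rm@[0,.0018];np.save('tray.npy',n)
E
python3 - <<'E'
from h import *
now();go((-92,-2),.10,0);go((-92,-2),.063,0)
E
```

```text
t 2.02 tray [-87.9 -20.3] z 0.2313 head -0.1 F [ 1.  -0.1 -0.3] op 0.121
go (-92, -2) 0.1 0 -> [-0.42 -1.83 13.13] twist -0.1
go (-92, -2) 0.063 0 -> [-0.42 -1.83 16.83] twist -0.1
```

```bash
python3 -m pendant '[{"dx":-0.4,"dy":-1.8,"dz":5,"twist":0},{"dx":-0.4,"dy":-1.8,"dz":10,"twist":0},{"dx":-0.4,"dy":-1.8,"dz":13.5,"twist":0},{"dx":-0.4,"dy":-1.8,"dz":15.5,"twist":0},{"dx":-0.4,"dy":-1.8,"dz":16.3,"twist":0},{"dx":-0.4,"dy":-1.8,"dz":16.8,"twist":0},{"dx":-0.4,"dy":-1.8,"dz":16.8,"twist":0},{"dx":-0.4,"dy":-1.8,"dz":16.8,"twist":0}]' 
python3 - <<'E'
from h import *
np.set_printoptions(precision=1,suppress=True)
now();c=cam('wrist')
for b in blobs(c,amin=300): print(tray(b[0]),b[1],b[2]*1000,b[3]*1000)
go((40,0),.063,0)
cv2.imwrite('pics/w3.png',c['img'][:,:,::-1])
E
```

```text
time: 3.02
eef_pos: [0.4805, 0.013, 0.0643]
tcp_rot: [0.98, -0.199, 0.001, -0.0]
contact_force: [-0.1, 0.4, 0.8]
opening: 0.121
finger_force: 0.0
t 3.02 tray [-91.5  -0.9] z 0.0643 head 0.0 F [-0.1  0.4  0.8] op 0.121
[-59.7  52. ] [180.7 246.4] 27.503954246640205 29.14508245885372
[-53.6  -1.6] [321.8 231.2] 33.23756158351898 33.05354341864586
[-49.7 -51.2] [455.2 221.3] 34.40840169787407 33.36332365870476
[-8.8 84.1] [ 69.2 104.6] 33.16190093755722 32.32888877391815
[ -5.1 -73.4] [536.7  93.1] 30.043816193938255 27.796559035778046
go (40, 0) 0.063 0 -> [13.2 -0.1  0.1] twist 0.0
```

View pics/w3.png

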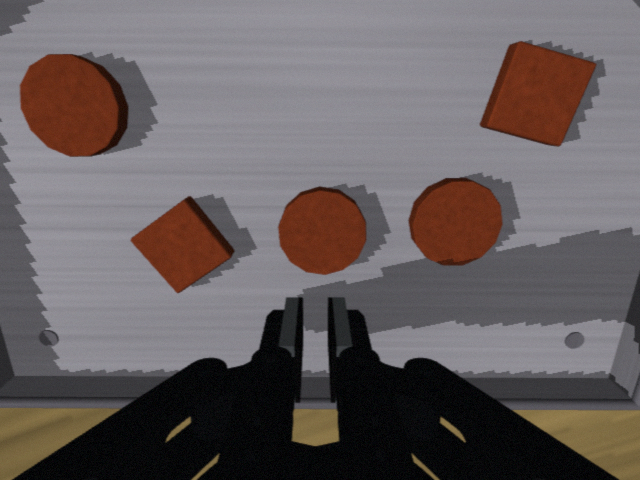

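Fingers straddle the centre line behind the round at (322,231). Push it towards the gate, pausing short of it.

```bash
python3 -m pendant '[{"dx":1,"dy":0,"dz":0.1,"twist":0},{"dx":2.2,"dy":0,"dz":0.1,"twist":0},{"dx":3.6,"dy":0,"dz":0.1,"twist":0},{"dx":5.2,"dy":0,"dz":0.1,"twist":0},{"dx":6.8,"dy":0,"dz":0.1,"twist":0},{"dx":8.4,"dy":0,"dz":0.1,"twist":0},{"dx":10,"dy":0,"dz":0.1,"twist":0},{"dx":11.2,"dy":0,"dz":0.1,"twist":0},{"dx":11.8,"dy":0,"dz":0.1,"twist":0},{"dx":12,"dy":0,"dz":0.1,"twist":0}]' 
python3 - <<'E'
from h import *
np.set_printoptions(precision=1,suppress=True)
now();c=cam('wrist')
for b in blobs(c,amin=300): print(tray(b[0]),b[1],b[2]*1000,b[3]*1000)
go((75,0),.063,0)
cv2.imwrite('pics/w4.png',c['img'][:,:,::-1])
E
```

```text
time: 4.32
eef_pos: [0.5904, -0.0336, 0.0622]
tcp_rot: [0.98, -0.199, -0.0, -0.0]
contact_force: [-0.0, -1.2, -0.0]
opening: 0.118
finger_force: 0.2
t 4.33 tray [27.8 -1. ] z 0.0622 head 0.0 F [-0.  -1.2 -0. ] op 0.118
[-1.9 84.5] [118.4 384.3] 22.13965356349945 38.57606276869774
[  2.5 -75.7] [496.3 375.8] 31.560704112052917 24.936361238360405
[55.9  0.8] [315.2 257.7] 33.000245690345764 33.68261456489563
[123.  -48.5] [467.9  63.9] 35.08264571428299 41.983358561992645
[122.4  51.4] [158.6  65.9] 39.5318977534771 42.84525290131569
go (75, 0) 0.063 0 -> [ 4.7 -0.1 -0.1] twist 0.0
```

View pics/w4.png

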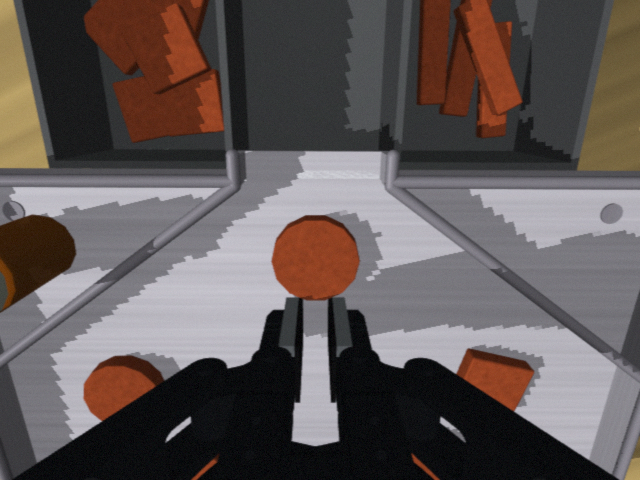

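The round sits cradled at (315,258); gate posts at about (237,183) and (390,183), lip edge at row 151, slot beyond it.

```bash
python3 - <<'E'
from h import *
np.set_printoptions(precision=1,suppress=True)
c=cam('wrist')
print(tray(cast(c,[[243,185],[385,185]],.075)),tray(cast(c,[[247,151],[383,151]],.06)))
E
```

```text
[[ 84.9  25.1]
 [ 84.9 -22.7]] [[ 94.6  25.8]
 [ 94.6 -24. ]]
```

```bash
python3 -m pendant '[{"dx":1,"dy":-0.1,"dz":0,"twist":0},{"dx":2.2,"dy":-0.2,"dz":0,"twist":0},{"dx":3.4,"dy":-0.2,"dz":0,"twist":0},{"dx":4.3,"dy":-0.2,"dz":0,"twist":0},{"dx":4.9,"dy":-0.2,"dz":0,"twist":0},{"dx":4.9,"dy":-0.2,"dz":0,"twist":0},{"dx":4.9,"dy":-0.2,"dz":0,"twist":0}]' 
python3 - <<'E'
from h import *
np.set_printoptions(precision=1,suppress=True)
now();c=cam('wrist')
for b in blobs(c,amin=300): print(tray(b[0]),b[1],b[2]*1000,b[3]*1000)
cv2.imwrite('pics/w5.png',c['img'][:,:,::-1])
go((20,0),.12,0)
go((-75,-72),.12,40)
E
```

```text
time: 5.3
eef_pos: [0.6359, -0.0506, 0.0622]
tcp_rot: [0.98, -0.198, -0.0, -0.0]
contact_force: [1.1, -0.0, -0.9]
opening: 0.117
finger_force: 0.0
t 5.3 tray [76.4  1.1] z 0.0622 head 0.0 F [ 1.1 -0.  -0.9] op 0.117
[132.4   2.8] [315.2 184.6] 23.47954362630844 23.246411234140396
[138.8 -46.8] [457.3 166.3] 34.895773977041245 46.579509973526
[142.   50.9] [176.5 157.1] 41.651420295238495 55.99139630794525
go (20, 0) 0.12 0 -> [-5.6  0.1 -5.8] twist 0.0
go (-75, -72) 0.12 40 -> [-15.1   7.3  -5.8] twist -40.0
```

View pics/w5.png

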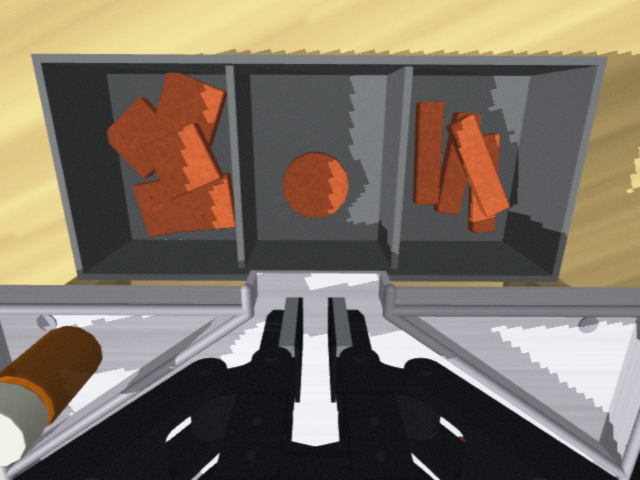

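The first round lies in the middle slot at (315,185). Next, the one at tray (-50,-52).

```bash
python3 -m pendant '[{"dx":-2,"dy":0,"dz":0,"twist":0},{"dx":-4,"dy":1,"dz":-3,"twist":0},{"dx":-8,"dy":3,"dz":-5.5,"twist":-10},{"dx":-12,"dy":5.5,"dz":-5.5,"twist":-20},{"dx":-15.5,"dy":7.7,"dz":-5.5,"twist":-30},{"dx":-15.5,"dy":7.7,"dz":-5.5,"twist":-40},{"dx":-15.5,"dy":7.7,"dz":-3,"twist":-40},{"dx":-15.5,"dy":7.7,"dz":-1,"twist":-40},{"dx":-15.5,"dy":7.7,"dz":0,"twist":-40},{"dx":-15.5,"dy":7.7,"dz":0,"twist":-40}]' 
python3 - <<'E'
from h import *
np.set_printoptions(precision=1,suppress=True)
now();c=cam('wrist')
for b in blobs(c,amin=300): print(tray(b[0]),b[1],b[2]*1000,b[3]*1000)
go((-10,-17),.0625,41)
E
```

```text
time: 6.6
eef_pos: [0.4629, -0.0611, 0.0618]
tcp_rot: [0.989, 0.149, -0.001, -0.0]
contact_force: [0.2, 0.1, 1.2]
opening: 0.121
finger_force: 0.0
t 6.6 tray [-78.8 -76. ] z 0.0618 head 40.0 F [0.2 0.1 1.2] op 0.121
[-50.1 -51.4] [319.1 237.1] 34.007128328084946 32.34802186489105
[ -5.4 -73.6] [448.7 183.6] 29.044894501566887 27.788084000349045
[-59.9  52.4] [52.8 61.9] 27.556177228689194 27.474602684378624
go (-10, -17) 0.0625 41 -> [ 9.  -0.1  0. ] twist -1.0
```

```bash
python3 -m pendant '[{"dx":1,"dy":0,"dz":0,"twist":0},{"dx":2.2,"dy":0,"dz":0,"twist":0},{"dx":3.5,"dy":0,"dz":0,"twist":0},{"dx":5,"dy":0,"dz":0,"twist":0},{"dx":6.5,"dy":0,"dz":0,"twist":0},{"dx":7.8,"dy":0,"dz":0,"twist":0},{"dx":8.7,"dy":0,"dz":0,"twist":0},{"dx":9.1,"dy":0,"dz":0,"twist":0},{"dx":9.1,"dy":0,"dz":0,"twist":0}]' 
python3 - <<'E'
from h import *
np.set_printoptions(precision=1,suppress=True)
now();c=cam('wrist')
for b in blobs(c,amin=300): print(tray(b[0]),b[1],b[2]*1000,b[3]*1000)
go((-24,1),.0625,0)
E
```

```text
time: 7.78
eef_pos: [0.5504, -0.0345, 0.0622]
tcp_rot: [0.989, 0.149, -0.0, -0.0]
contact_force: [0.0, 0.5, -0.2]
opening: 0.119
finger_force: 0.0
t 7.78 tray [ -8.6 -17.4] z 0.0622 head 40.0 F [ 0.   0.5 -0.2] op 0.119
[-58.   53.5] [102.4 308.7] 30.562981963157654 28.88689748942852
[13.1  3.4] [314.8 256.2] 33.603351563215256 32.99437835812569
[-8.4 84.9] [ 95.5 159.9] 32.25688263773918 32.99732506275177
[108.4 -37.9] [588.6 128.6] 34.915510565042496 39.076220244169235
[101.8  13.2] [471.3  37.3] 23.3597569167614 19.92291770875454
go (-24, 1) 0.0625 0 -> [ 0.  -2.4 -0. ] twist 40.0
```

```bash
python3 -m pendant '[{"dx":-1.5,"dy":0,"dz":0,"twist":0},{"dx":-1.5,"dy":-0.5,"dz":-2,"twist":5},{"dx":-1,"dy":-2.4,"dz":-2,"twist":15},{"dx":-0.5,"dy":-2.4,"dz":-2,"twist":25},{"dx":0,"dy":-2.4,"dz":-2,"twist":35},{"dx":0,"dy":-2.4,"dz":-2,"twist":40},{"dx":0,"dy":-2.4,"dz":-1,"twist":40},{"dx":0,"dy":-2.4,"dz":0,"twist":40},{"dx":0,"dy":-2.4,"dz":0,"twist":40}]' 
python3 - <<'E'
from h import *
np.set_printoptions(precision=1,suppress=True)
now();c=cam('wrist')
for b in blobs(c,amin=300): print(tray(b[0]),b[1],b[2]*1000,b[3]*1000)
go((77,1),.0625,0)
E
```

```text
time: 8.95
eef_pos: [0.5425, -0.0117, 0.0612]
tcp_rot: [0.98, -0.198, -0.001, 0.0]
contact_force: [0.8, 0.3, -0.2]
opening: 0.121
finger_force: 0.0
t 8.95 tray [-24.8   0.5] z 0.0612 head 0.1 F [ 0.8  0.3 -0.2] op 0.121
[-8.4 84.2] [102.4 286.9] 32.375119626522064 33.242762088775635
[ -4.1 -74.2] [515.4 276.8] 30.837416648864746 28.47221866250038
[13.2  2.4] [315.  233.5] 32.48904645442963 33.02885964512825
go (77, 1) 0.0625 0 -> [10.2 -0.  -0.1] twist 0.1
```

```bash
python3 -m pendant '[{"dx":1,"dy":-0.1,"dz":0,"twist":0},{"dx":2.2,"dy":-0.1,"dz":0,"twist":0},{"dx":3.6,"dy":-0.1,"dz":0,"twist":0},{"dx":5,"dy":-0.1,"dz":0,"twist":0},{"dx":6.4,"dy":-0.1,"dz":0,"twist":0},{"dx":7.7,"dy":-0.1,"dz":0,"twist":0},{"dx":8.9,"dy":-0.1,"dz":0,"twist":0},{"dx":9.7,"dy":-0.1,"dz":0,"twist":0},{"dx":10.2,"dy":-0.1,"dz":0,"twist":0},{"dx":10.2,"dy":-0.1,"dz":0,"twist":0}]' && python3 -m pendant '[{"dx":0,"dy":0,"dz":0,"twist":0},{"dx":0,"dy":0,"dz":0,"twist":0}]' 
python3 - <<'E'
from h import *
np.set_printoptions(precision=1,suppress=True)
now();c=cam('wrist')
for b in blobs(c,amin=300): print(tray(b[0]),b[1],b[2]*1000,b[3]*1000)
cv2.imwrite('pics/w6.png',c['img'][:,:,::-1])
go((-22,118),.0625,-70)
E
```

```text
time: 10.25
eef_pos: [0.6379, -0.0505, 0.0623]
tcp_rot: [0.98, -0.199, -0.0, -0.0]
contact_force: [-0.1, -0.0, -0.5]
opening: 0.12
finger_force: 0.0
time: 10.5
eef_pos: [0.6374, -0.0502, 0.0623]
tcp_rot: [0.98, -0.198, -0.0, -0.0]
contact_force: [0.2, -0.4, -0.6]
opening: 0.123
finger_force: 0.0
t 10.5 tray [77.7  2. ] z 0.0623 head 0.0 F [ 0.2 -0.4 -0.6] op 0.123
[128.7   3.2] [316.6 198.1] 24.376090615987778 32.239533960819244
[139.2 -46.6] [458.9 168.8] 35.22874042391777 46.500854194164276
[142.3  51.2] [178.9 159.6] 41.61190986633301 55.887069553136826
go (-22, 118) 0.0625 -70 -> [-10.  -11.6  -0. ] twist 70.0
```

View pics/w6.png

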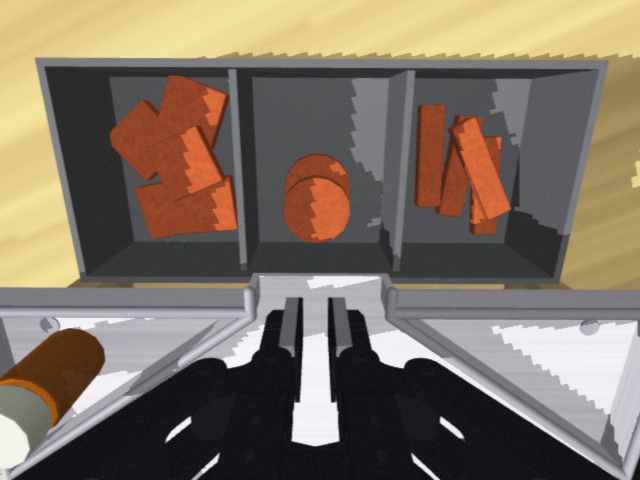

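Both rounds lie in the middle slot, (317,180). Now the third, approached between it and the left wall.

```bash
python3 -m pendant '[{"dx":-2,"dy":0,"dz":0,"twist":0},{"dx":-4,"dy":0,"dz":-3,"twist":0},{"dx":-7,"dy":-2,"dz":-6,"twist":10},{"dx":-9.8,"dy":-5,"dz":-6,"twist":20},{"dx":-9.8,"dy":-9,"dz":-6,"twist":30},{"dx":-9.8,"dy":-11.2,"dz":-6,"twist":40},{"dx":-9.8,"dy":-11.2,"dz":-6,"twist":50},{"dx":-9.8,"dy":-11.2,"dz":-6,"twist":60},{"dx":-9.8,"dy":-11.2,"dz":-6,"twist":68},{"dx":-9.8,"dy":-11.2,"dz":-6,"twist":68}]' 
python3 - <<'E'
from h import *
np.set_printoptions(precision=1,suppress=True)
now();c=cam('wrist')
for b in blobs(c,amin=300): print(tray(b[0]),b[1],b[2]*1000,b[3]*1000)
go((-20.6,114),.0625,-68)
cv2.imwrite('pics/w7.png',c['img'][:,:,::-1])
E
```

```text
time: 11.8
eef_pos: [0.579, 0.0307, 0.1132]
tcp_rot: [0.733, -0.678, -0.024, -0.043]
contact_force: [0.1, -0.2, 0.3]
opening: 0.117
finger_force: 0.0
t 11.8 tray [-7.7 53.8] z 0.1132 head -62.5 F [ 0.1 -0.2  0.3] op 0.117
[-9.  79.2] [298.6 300.6] 31.446345150470734 33.10855105519295
[-59.   50.2] [405.5 298. ] 27.68883854150772 31.130852177739143
[114.4  46.8] [ 91.2 140.4] 41.77650064229965 48.400163650512695
[100.7  -5.5] [153.8  43.1] 26.697145774960518 19.64784413576126
[ -7.4 -70.5] [460.7  19.9] 37.716418504714966 20.660527050495148
go (-20.6, 114) 0.0625 -68 -> [-5.4 -1.4  5.7] twist 5.6
```

View pics/w7.png

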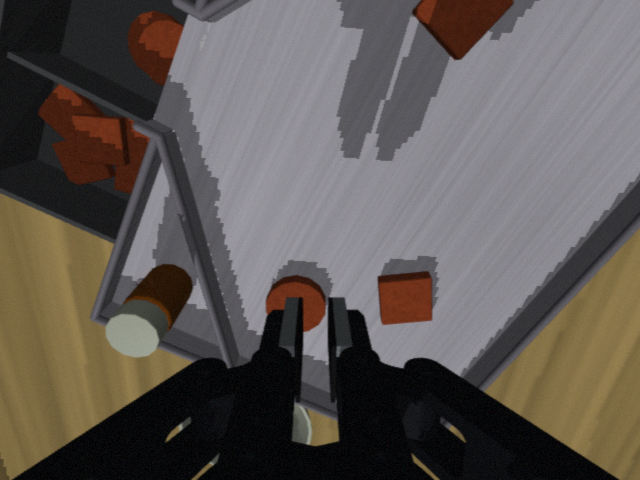

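The tool stopped short, over the round (296,302) and slightly tilted; check the joints.

```bash
python3 - <<'E'
from h import *
np.set_printoptions(precision=3,suppress=True)
s=ctrl.get_state();print(s['qpos'],s['dq'],s['time'])
E
```

```text
[-0.164  0.193  1.921  0.115  1.022  2.838] [ 0.03   0.003 -0.019  0.002  0.001 -0.001] 11.85
```

J6 is at its limit, so I'll push this round with the other side of the fingers (tool turned half round).

```bash
python3 -m pendant '[{"dx":0,"dy":0,"dz":0,"twist":-10},{"dx":0,"dy":0,"dz":0,"twist":-20},{"dx":0,"dy":0,"dz":0,"twist":-30},{"dx":0,"dy":0,"dz":0,"twist":-40},{"dx":0,"dy":0,"dz":0,"twist":-50},{"dx":0,"dy":0,"dz":0,"twist":-60},{"dx":0,"dy":0,"dz":0,"twist":-70},{"dx":0,"dy":0,"dz":0,"twist":-80},{"dx":0,"dy":0,"dz":0,"twist":-90},{"dx":0,"dy":0,"dz":0,"twist":-90}]'
python3 - <<'E'
from h import *
now();print(ctrl.get_state()['qpos']);go((-22,116),.115,112)
E
```

```text
time: 13.1
eef_pos: [0.5801, 0.0331, 0.1141]
tcp_rot: [0.998, 0.04, 0.015, -0.047]
contact_force: [0.5, -0.6, -0.4]
opening: 0.119
finger_force: 0.0
t 13.1 tray [-7.6 56.4] z 0.1141 head 27.5 F [ 0.5 -0.6 -0.4] op 0.119
[-0.16046021  0.19309857  1.91955349  0.11533267  1.02192688  1.26958237]
go (-22, 116) 0.115 112 -> [ 1.47 -5.93  0.51] twist -84.5
```

```bash
python3 -m pendant '[{"dx":0.2,"dy":-0.7,"dz":0,"twist":-10},{"dx":0.4,"dy":-1.4,"dz":0.1,"twist":-20},{"dx":0.6,"dy":-2.1,"dz":0.2,"twist":-30},{"dx":0.8,"dy":-2.8,"dz":0.3,"twist":-40},{"dx":1,"dy":-3.5,"dz":0.4,"twist":-50},{"dx":1.2,"dy":-4.2,"dz":0.5,"twist":-60},{"dx":1.4,"dy":-5,"dz":0.5,"twist":-70},{"dx":1.5,"dy":-5.9,"dz":0.5,"twist":-80},{"dx":1.5,"dy":-5.9,"dz":0.5,"twist":-84.5},{"dx":1.5,"dy":-5.9,"dz":0.5,"twist":-84.5}]'
python3 - <<'E'
from h import *
np.set_printoptions(precision=2,suppress=True)
now();e,M,s=pose();print(s['qpos'],M[:,2])
c=cam('wrist')
for b in blobs(c,amin=300): print(tray(b[0]),b[1],b[2]*1000,b[3]*1000)
c=cam('top')
for b in blobs(c,amin=20):
    if 240<b[1][0]<390 and 150<b[1][1]<310: print('top',tray(b[0]),b[1],b[4]*1e6)
go((-20.5,114.5),.08,112);go((-20.5,114.5),.064,112)
E
```

```text
time: 14.35
eef_pos: [0.5901, 0.093, 0.1149]
tcp_rot: [0.712, 0.7, 0.043, -0.025]
contact_force: [0.1, 0.5, 1.2]
opening: 0.122
finger_force: 0.0
t 14.35 tray [-21.7 115.5] z 0.1149 head 112.0 F [0.1 0.5 1.2] op 0.122
[-0.05  0.22  1.88  0.11  1.02 -0.1 ] [ 0.03  0.1  -1.  ]
[108.27  97.94] [509.91 387.98] 24.36632104218006 28.785886242985725
[-62.8  59.9] [206.72 346.68] 29.2215459048748 24.974163621664047
[-9.23 87.  ] [314.85 336.9 ] 35.614028573036194 14.629589393734932
top [ -5.59 -76.95] [342.61 249.96] 465.26557739290377
top [-9.71 83.69] [281.97 226.21] 126.59007197424188
top [119.05 -69.63] [359.2 203. ] 1390.2578838431712
top [108.48  -2.03] [332.5  196.39] 645.5923080133097
top [123.04  62.99] [310.78 181.15] 2379.715412511389
go (-20.5, 114.5) 0.08 112 -> [-0.44 -0.01  3.46] twist 0.0
go (-20.5, 114.5) 0.064 112 -> [-0.59 -0.05  5.05] twist 0.0
```

```bash
python3 -m pendant '[{"dx":-0.3,"dy":0,"dz":2,"twist":0},{"dx":-0.4,"dy":0,"dz":3.5,"twist":0},{"dx":-0.5,"dy":0,"dz":4.5,"twist":0},{"dx":-0.55,"dy":-0.05,"dz":5,"twist":0},{"dx":-0.55,"dy":-0.05,"dz":5,"twist":0}]'
python3 - <<'E'
from h import *
np.set_printoptions(precision=2,suppress=True)
now()
c=cam('wrist')
for b in blobs(c,amin=300): print(tray(b[0]),b[1],b[2]*1000,b[3]*1000)
cv2.imwrite('pics/w8.png',c['img'][:,:,::-1])
go((10,39),.064,112)
go((12.1,34),.064,112)
E
```

```text
time: 15.08
eef_pos: [0.5905, 0.0916, 0.0639]
tcp_rot: [0.712, 0.701, 0.042, -0.026]
contact_force: [-0.7, -0.1, -0.6]
opening: 0.117
finger_force: 0.0
t 15.07 tray [-20.8 114.4] z 0.0639 head 112.1 F [-0.7 -0.1 -0.6] op 0.117
[-9.31 84.81] [314.4  394.82] 36.3161526620388 19.070664420723915
go (10, 39) 0.064 112 -> [-8.11 -0.01 -0.73] twist 0.1
go (12.1, 34) 0.064 112 -> [-8.65  0.   -0.78] twist 0.1
```

View pics/w8.png

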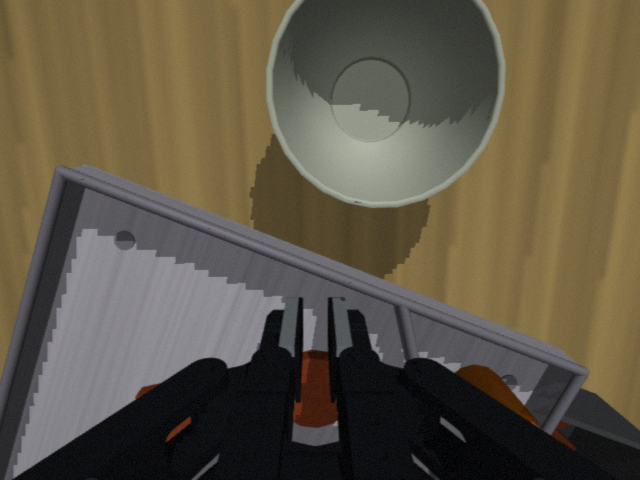

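Fingertips stand clear between the wall and the round (314,395). Push back towards the centre line.

```bash
python3 -m pendant '[{"dx":-1,"dy":0,"dz":-0.09,"twist":0},{"dx":-2.2,"dy":0,"dz":-0.2,"twist":0},{"dx":-3.5,"dy":0,"dz":-0.32,"twist":0},{"dx":-5,"dy":0,"dz":-0.45,"twist":0},{"dx":-6.5,"dy":0,"dz":-0.59,"twist":0},{"dx":-7.8,"dy":0,"dz":-0.7,"twist":0},{"dx":-8.8,"dy":0,"dz":-0.79,"twist":0},{"dx":-9.3,"dy":0,"dz":-0.84,"twist":0},{"dx":-9.3,"dy":0,"dz":-0.84,"twist":0}]'
python3 - <<'E'
from h import *
np.set_printoptions(precision=2,suppress=True)
now()
for n in('wrist','top'):
  c=cam(n)
  for b in blobs(c,amin=20):
    t=tray(b[0])
    if abs(t[1])<90 and t[0]<80: print(n,t,b[1],b[2]*1000,b[3]*1000)
go((-12,45),.115,112);go((-12,1),.1,0)
E
```

```text
time: 16.25
eef_pos: [0.5892, -0.0021, 0.0638]
tcp_rot: [0.712, 0.701, 0.042, -0.025]
contact_force: [-0.1, -0.5, -0.2]
opening: 0.121
finger_force: 0.0
t 16.25 tray [14.5 27.6] z 0.0638 head 112.1 F [-0.1 -0.5 -0.2] op 0.121
wrist [23.62  3.68] [314.39 382.22] 36.235567182302475 18.02969165146351
wrist [-59.84  53.63] [156.75 198.93] 29.206208884716034 27.50963158905506
top [ -5.38 -76.7 ] [342.54 249.84] 25.520313531160355 24.272097274661064
go (-12, 45) 0.115 112 -> [ 3.04 -1.67 -4.9 ] twist 0.1
go (-12, 1) 0.1 0 -> [-1.16 -3.36 -3.84] twist 112.1
```

```bash
python3 -m pendant '[{"dx":1.5,"dy":0,"dz":0,"twist":0},{"dx":1.5,"dy":0,"dz":-3,"twist":0},{"dx":1,"dy":-1,"dz":-3.8,"twist":10},{"dx":0,"dy":-2.5,"dz":-3.8,"twist":20},{"dx":-1.2,"dy":-3.4,"dz":-3.8,"twist":30},{"dx":-1.2,"dy":-3.4,"dz":-3.8,"twist":40},{"dx":-1.2,"dy":-3.4,"dz":-3.8,"twist":50},{"dx":-1.2,"dy":-3.4,"dz":-3.8,"twist":60},{"dx":-1.2,"dy":-3.4,"dz":-3.8,"twist":70},{"dx":-1.2,"dy":-3.4,"dz":-3.8,"twist":80}]' >/dev/null
python3 -m pendant '[{"dx":0,"dy":0,"dz":0,"twist":10},{"dx":0,"dy":0,"dz":0,"twist":20},{"dx":0,"dy":0,"dz":0,"twist":30},{"dx":0,"dy":0,"dz":0,"twist":32},{"dx":0,"dy":0,"dz":0,"twist":32}]'
python3 - <<'E'
from h import *
np.set_printoptions(precision=2,suppress=True)
now()
c=cam('wrist')
for b in blobs(c,amin=20):
    t=tray(b[0]);print(t,b[1],b[2]*1000,b[3]*1000)
go((-12,1),.0645,0);go((-12,2),.0645,0)
E
```

```text
time: 18.23
eef_pos: [0.5541, -0.0161, 0.0998]
tcp_rot: [0.979, -0.197, 0.003, -0.049]
contact_force: [-1.1, 0.6, -0.2]
opening: 0.118
finger_force: 0.0
t 18.23 tray [-12.4   1. ] z 0.0998 head 0.3 F [-1.1  0.6 -0.2] op 0.118
[-53.85  53.32] [227.35 347.76] 22.763079032301903 31.282678246498108
[ -4.5  -74.91] [487.01 274.76] 29.723450541496277 28.561310842633247
[25.23  2.91] [321.64 208.42] 32.536521553993225 33.35409611463547
[100.05 -66.33] [505.15  22.42] 14.666873030364513 17.289141193032265
[103.66 -49.06] [459.56  12.41] 18.219761550426483 10.04017610102892
[101.53  -0.22] [331.26  20.84] 25.640450417995453 15.079748816788197
[100.17  49.66] [208.75  26.6 ] 36.423757672309875 20.514393225312233
go (-12, 1) 0.0645 0 -> [0.08 0.33 3.51] twist 0.2
go (-12, 2) 0.0645 0 -> [0.08 0.23 3.52] twist 0.2
```

```bash
python3 -m pendant '[{"dx":0,"dy":0.05,"dz":1.5,"twist":0.2},{"dx":0,"dy":0.2,"dz":2.8,"twist":0.2},{"dx":0,"dy":0.23,"dz":3.5,"twist":0.2},{"dx":0,"dy":0.23,"dz":3.5,"twist":0.2}]'
python3 - <<'E'
from h import *
np.set_printoptions(precision=2,suppress=True)
now()
c=cam('wrist')
for b in blobs(c,amin=20):
    t=tray(b[0])
    if t[0]<80:print(t,b[1],b[2]*1000,b[3]*1000)
go((40,1.5),.0645,0);go((77,1.2),.0645,0)
E
```

```text
time: 18.77
eef_pos: [0.5534, -0.0154, 0.0634]
tcp_rot: [0.979, -0.2, 0.002, -0.049]
contact_force: [-0.7, -0.4, 0.3]
opening: 0.122
finger_force: 0.0
t 18.77 tray [-13.3   1.4] z 0.0634 head -0.1 F [-0.7 -0.4  0.3] op 0.122
[ -4.47 -75.05] [519.6  311.32] 27.301350608468056 27.766190469264984
[25.43  2.92] [313.98 230.52] 32.49736875295639 33.371325582265854
go (40, 1.5) 0.0645 0 -> [ 5.28 -0.02 -0.11] twist -0.1
go (77, 1.2) 0.0645 0 -> [ 8.98 -0.01 -0.17] twist -0.1
```

```bash
python3 -m pendant '[{"dx":1,"dy":0,"dz":-0.1,"twist":0},{"dx":2.2,"dy":0,"dz":-0.1,"twist":0},{"dx":3.6,"dy":0,"dz":-0.1,"twist":0},{"dx":5,"dy":0,"dz":-0.1,"twist":0},{"dx":6.4,"dy":0,"dz":-0.1,"twist":0},{"dx":7.6,"dy":0,"dz":-0.13,"twist":0},{"dx":8.6,"dy":0,"dz":-0.15,"twist":0},{"dx":9.1,"dy":0,"dz":-0.15,"twist":0},{"dx":9.1,"dy":0,"dz":-0.15,"twist":0},{"dx":9.1,"dy":0,"dz":-0.15,"twist":0}]'
python3 - <<'E'
from h import *
np.set_printoptions(precision=2,suppress=True)
now()
c=cam('wrist')
for b in blobs(c,amin=200): print(tray(b[0]),b[1],b[2]*1000,b[3]*1000)
E
```

```text
time: 20.08
eef_pos: [0.6377, -0.0513, 0.0644]
tcp_rot: [0.979, -0.2, 0.003, -0.049]
contact_force: [-0.1, 0.1, 0.3]
opening: 0.117
finger_force: 0.0
t 20.07 tray [78.4  1.1] z 0.0644 head -0.1 F [-0.1  0.1  0.3] op 0.117
[121.22   1.18] [318.18 219.13] 30.759412795305252 49.215514212846756
[139.91 -51.38] [471.76 170.21] 34.366630017757416 46.5526282787323
[143.29  46.87] [192.26 157.35] 39.90279883146286 56.02997913956642
```

Retreat, rise and look at it all.

```bash
python3 -m pendant '[{"dx":-2,"dy":0,"dz":0,"twist":0},{"dx":-3.5,"dy":0,"dz":-2,"twist":0},{"dx":-3.5,"dy":0,"dz":-6,"twist":0},{"dx":-3.5,"dy":0,"dz":-10,"twist":0},{"dx":-3.5,"dy":0,"dz":-13,"twist":0},{"dx":-3.5,"dy":0,"dz":-13,"twist":0}]'
python3 - <<'E'
from h import *
np.set_printoptions(precision=2,suppress=True)
now()
c=cam('wrist');a=c['img'];K=cam('scene')
for b in blobs(c,amin=200): print(tray(b[0]),b[1],b[2]*1000,b[3]*1000)
im=np.hstack([cv2.resize(a,(400,300)),cv2.resize(K['img'],(400,300))]);cv2.imwrite('pics/w9.png',im[:,:,::-1])
E
```

```text
time: 20.88
eef_pos: [0.604, -0.0507, 0.1978]
tcp_rot: [0.979, -0.2, 0.006, -0.049]
contact_force: [0.1, -0.8, 0.5]
opening: 0.122
finger_force: 0.0
t 20.88 tray [ 47.1 -11.5] z 0.1978 head -0.1 F [ 0.1 -0.8  0.5] op 0.122
[-55.19  57.17] [250.76 340.53] 23.211214691400528 29.95866909623146
[ -3.74 -74.71] [417.25 291.52] 28.74508500099182 29.559995979070663
[117.49  -0.77] [320.35 124.79] 30.30836582183838 37.43584454059601
[129.75 -60.94] [412.74 105.25] 38.33330422639847 54.15741354227066
[132.77  54.39] [238.92 101.07] 49.79291185736656 63.581421971321106
```

View pics/w9.png

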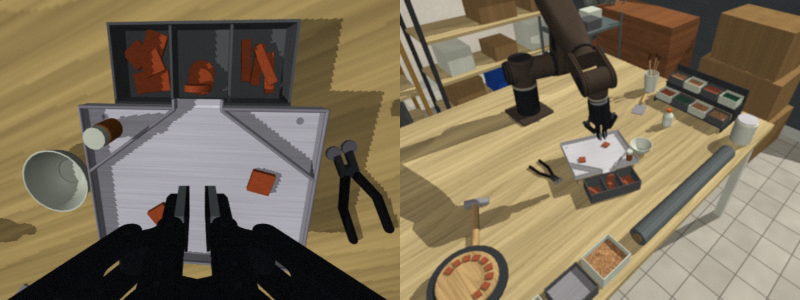

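The three rounds are piled in the middle slot (200,77), the squares are on the tray, and the vial is upright. One check of the pile's height and that it is at rest.

```bash
python3 - <<'E'
from h import *
np.set_printoptions(precision=1,suppress=True)
for i in range(2):
    c=cam('wrist');m=red(c)>0;v,u=np.nonzero(m&(c['depth']>0));z=c['depth'][v,u];K=c['camera_matrix']
    P=(np.c_[(u-K[0,2])/K[0,0],-(v-K[1,2])/K[1,1],-np.ones(len(u))]*z[:,None])@c['R'].T+c['p']
    t=tray(P);s=(t[:,0]>90)&(abs(t[:,1]+0)<30)
    print(t[s].min(0),t[s].max(0),np.percentile(P[s,2]*1000,[1,25,50,75,99]),s.sum())
E
```

```text
[ 92.2 -13.7] [136.9  27.4] [ 2.5 11.6 18.4 39.6 52.7] 2156
[ 94.6 -13.8] [137.7  27.9] [ 2.6 11.6 18.5 39.7 52.7] 2172
```

```bash
python3 - <<'E'
from h import *
np.set_printoptions(precision=1,suppress=True)
c=cam('wrist');m=red(c)>0;v,u=np.nonzero(m&(c['depth']>0));z=c['depth'][v,u];K=c['camera_matrix']
P=(np.c_[(u-K[0,2])/K[0,0],-(v-K[1,2])/K[1,1],-np.ones(len(u))]*z[:,None])@c['R'].T+c['p']
t=tray(P);s=(t[:,0]>90)&(abs(t[:,1]+0)<30)
for x in range(90,140,5):
    k=s&(t[:,0]>=x)&(t[:,0]<x+5)
    if k.sum():print(x,k.sum(),np.percentile(P[k,2]*1000,[5,50,95]),np.percentile(t[k,1],[2,98]))
im=cv2.resize(c['img'][40:220,220:420],None,fx=3,fy=3,interpolation=2);cv2.imwrite('pics/w10.png',im[:,:,::-1])
E
```

```text
90 6 [17.  18.1 19. ] [0.7 4.5]
95 79 [ 2.6 18.2 19.6] [-5.7 25.7]
100 262 [41.  50.3 52.7] [-11.2  20.5]
105 458 [17.6 45.8 52.3] [-12.   20.9]
110 256 [17.2 18.5 19.8] [-13.2  18.9]
115 290 [14.7 18.4 19.7] [-13.   18.2]
120 294 [ 9.8 18.1 19.7] [-13.6  18.8]
125 274 [ 9.4 10.8 18.9] [-12.  18.]
130 210 [ 9.  10.4 11.7] [-9.5 14.9]
135 49 [ 2.1 10.2 11.6] [-4.1 11. ]
```

View pics/w10.png

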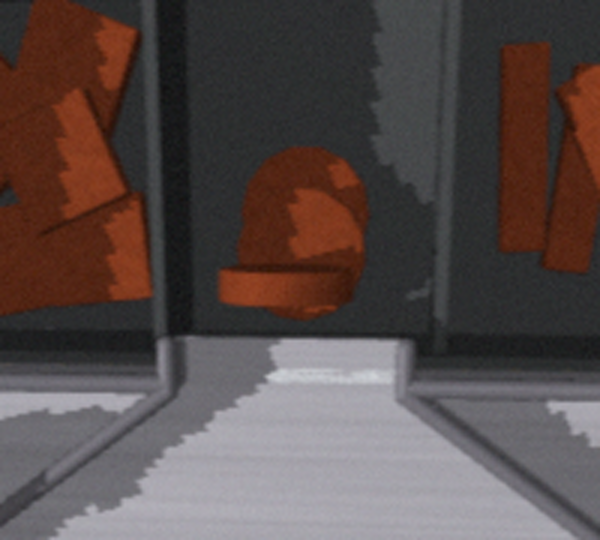

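The third round is inside the middle slot but standing on edge on the pile, with its centre about 33 mm above the slot floor and so below the rim. I'll wait a second and check that it is at rest.

```bash
python3 -m pendant '[{"dx":-1,"dy":0,"dz":-1,"twist":0},{"dx":0,"dy":0,"dz":0,"twist":0},{"dx":0,"dy":0,"dz":0,"twist":0},{"dx":0,"dy":0,"dz":0,"twist":0},{"dx":0,"dy":0,"dz":0,"twist":0},{"dx":0,"dy":0,"dz":0,"twist":0},{"dx":0,"dy":0,"dz":0,"twist":0},{"dx":0,"dy":0,"dz":0,"twist":0},{"dx":0,"dy":0,"dz":0,"twist":0},{"dx":0,"dy":0,"dz":0,"twist":0}]' >/dev/null
cat > pile.py <<'E'
from h import *
np.set_printoptions(precision=1,suppress=True)
c=cam('wrist');m=red(c)>0;v,u=np.nonzero(m&(c['depth']>0));z=c['depth'][v,u];K=c['camera_matrix']
P=(np.c_[(u-K[0,2])/K[0,0],-(v-K[1,2])/K[1,1],-np.ones(len(u))]*z[:,None])@c['R'].T+c['p']
t=tray(P);s=(t[:,0]>90)&(abs(t[:,1])<30)
k=s&(P[:,2]>.03);print('high part',k.sum(),t[k].min(0),t[k].max(0),np.median(t[k],0),P[k,2].max()*1000 if k.any() else '')
D=c['depth'];v,u=np.mgrid[0:480:2,0:640:2].reshape(2,-1);z=D[v,u];P=(np.c_[(u-K[0,2])/K[0,0],-(v-K[1,2])/K[1,1],-np.ones(len(u))]*z[:,None])@c['R'].T+c['p'];t=tray(P)
k=(abs(t[:,1])<30)&(t[:,0]>140)&(t[:,0]<165);print('slot floor',np.median(P[k,2])*1000)
k=(abs(t[:,1])<90)&(t[:,0]>172)&(t[:,0]<182)&(P[:,2]>.03);print('rim',np.percentile(P[k,2]*1000,[50,95]) if k.any() else '');now()
E
python3 pile.py
```

```text
high part 581 [100.7 -11.8] [108.9  21.4] [105.6   3.5] 54.581537192515405
slot floor 2.5180730014267017
rim [48.4 50.4]
t 22.43 tray [ 45.3 -11.4] z 0.1948 head -0.1 F [ 0.2  0.4 -0.1] op 0.121
```

```bash
python3 -c "
from plant import ctrl
print(ctrl.sign_off())"
```

```text
the job is handed in; nothing more can be done
None
```

I swept all three round tiles out through the gate one at a time into the middle slot and handed the job in at about 22 s; the third stands on edge on the other two, its top about 3 mm above the rim and not moving over the last second I watched, and the square tiles, vial and other things were left in place.

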